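# Vent a canister of fresh laser-cut parts under the fume extractor

## Robot

A 6-joint arm with a two-finger parallel gripper is mounted at the origin on the work surface. World frame = base frame: x ahead of the robot, y to its left, z up, the work surface at z = 0. Lengths are in m, angles in rad, forces in N, time in s.
With the tool pointing down it reaches from about 0.425 to 0.95 m from the base axis. Payload 3.5 kg.
Tool frame: the origin (TCP) lies at the centre of the arm's flange, where the gripper is bolted on; the fingertips stand 173 mm ahead of it and the grasp point (between the pads) lies 155 mm ahead of it (robot.grip_depth is the distance from the TCP to the grasp point, in m); z points along the fingers, y is the line along which they close (so a half turn about z gives the same grasp; the last joint's range is limited). The gripper opens to 85 mm and grips with 20 to 120 N. Pads are 22 mm wide; open, the fingers measure 114 mm over their backs; the gripper's body (76 mm by 85 mm) begins 54 mm behind the grasp point. The pads swing forward as they close: fully open they stand 13 mm farther back than shut.
Start: joints at [1.127, 0.286, 1.577, -0, 1.279, -0.15], TCP at [0.195, 0.646, 0.405] pointing down, gripper open.
Joint ranges: [-2.77, 2.77], [-0.9, 2.22], [0.21, 2.48], [-1.53, 4.67], [0.24, 2.81], [-2.84, 2.84]. Speed limits (rad/s): [2.79, 2.79, 3.14, 3.14, 3.14, 3.14].

## Interface

Orientations are given as a rotation vector (axis times angle).
In Python, from rig import robot gives the robot as it stands.
- The arm moves only by the shell command python3 -m jog 'ROWS'. ROWS is text: rows parted by semicolons, each of 7 numbers parted by spaces: the turn, a rotation vector about the tool's x, y, z in degrees, then the shift along the tool's x, y, z in m, then the closure, from 0 (fully open) to 1 (shut). A call has 1 to 5 rows; each row is the pose to reach, as a shift and turn from the pose commanded when the call began, along the tool's axes at that moment; what a row does not reach only later rows make up. A row lasts 1/10 s, in which the tool goes at most 50 mm and 8.59 degrees, less where a joint would pass 70% of its speed; a pose out of reach is approached as far as the arm can. A call with a gripper value outside its range is refused whole. The fingers move at their own pace and stop on an object; the grip force is fixed at half the most. Time passes only in rows, so rows that repeat a pose let the fingers close. It gives the time, the measured TCP pose, the force, the opening and the grip force at its end, in the units of the state.
- robot.state(): the state, without advancing time (a new reading comes with each control period).
- robot.capture(name): name is "side" or "top" or "wrist"; returns a dict with "image" (384x512x3 uint8, blue, green, red), "depth" (384x512 float32, m along the optical axis (not along the pixel's ray), 0 where there is no reading), "vfov" (degrees; the focal length in pixels is half the picture's height over the tangent of half this angle, whatever the lens; pixels are square), "cx", "cy" (the principal point, pixels), "rvec" (rotation vector, rad) and "tvec" (3), from world to camera coordinates, as OpenCV has them; the wrist camera has in their place "mount" (4x4, takes a point from camera to tool coordinates, whose origin is the TCP and whose axes are the flange's). Camera axes: x right, y down, z forward; pixel columns grow to the right and rows downward; lengths in m; the calibration is good to about 2 mm. A picture is of the moment at which its call begins: read the wrist's pose just before it.
- robot.sign_off(): hands the job in; it is judged then, once.
Trained networks look in a picture, given as the dict that the camera call returned (one of the last four; its "shot" number tells which), for a name from the list of things; names that differ only in an ending like _2 or _b are one class to them, and where a whole thing is asked for, a point or a joint stands for the part that bears it (a point fixed in the world has none). Each returns a list of dicts, best first, with "confidence" (0 to 1); they miss things now and then, are a little off and sometimes report something else, mostly with a low value. They report only what shows in the picture. A call takes as long as a camera call. They do not tell look-alikes from the thing itself.
- robot.search_frame(picture, thing): "bbox" ([left, top, right, bottom] in pixels, round what is visible of it).
- robot.regions_of(picture, thing): "pixels" (384x512 bool, what is visible of it) and "bbox" ([left, top, right, bottom] in pixels, round what is visible of it).
The state is a dict: "time_s": time; "joints": joint angles; "dq": joint speeds; "effort": joint torques, N m; "tcp_pos": TCP position; "tool_rot": TCP orientation; "force": force on the tool from outside, world axes, zero at the start; "ft_torque": the same for the moment, N m; "finger_gap": finger opening in m; "grip_force": force on a finger pad.
Only numpy, scipy, OpenCV 4.12 (cv2) and the standard library are available. Lean on these libraries where they do the work, as an engineer would, in place of code of your own. Each camera call takes 0.05 s, during which the arm holds its last target. There are 200 camera calls.

## Task

Switch on the fume extractor by pressing its yellow pedal right down to the stop and letting it spring back up. Then pick up the nested lid pair by the red knob, lower both lids together onto the open canister so that the white inner lid is fully seated, and lift off the blue outer lid alone by its steel collar, leaving the inner lid seated and undisturbed. Finish while still holding the blue lid, level and still in the air, higher than the top of the red knob; leave the tape roll, screwdriver and jar alone.

Things in the scene. Friction and masses are not known exactly. Their poses are not given: they have to be found in the camera images.
- pedal_base: Dark steel base of the pedal switch, fixed to the bench, 160 x 100 x 18 mm, with two cheeks 46 mm high at its +x end. Origin: centre of its underside. The pedal's hinge lies along its y axis at x = +60, z = 34 mm; the pedal's free end is at its -x end.
- pedal_toe (a point): Point on the top face of the yellow pedal plate (70 mm wide, 130 mm long, sloping up about 13 degrees from its hinge), on its centre line, 110 mm from the hinge and 20 mm from the free end: where to press, straight down. At rest it is about 62 mm above the bench; at the stop about 40 mm.
- pedal (a joint): Angle of the yellow pedal, rad: 0 = up (rest), 0.2 = down on its stop. A spring returns it: pressed at the toe point it needs about 3 N to start and 8 N at the stop, where that point has gone down 22 mm.
- canister: Open round aluminium canister on a dark foot flange (132 mm across, 5 mm thick), fixed to the bench: 104 mm across outside, mouth 96 mm across (3 mm play round the inner lid's plug), rim 90 mm above the bench, coloured cut plastic pieces inside, below 30 mm. Origin: centre of its underside, z up.
- inner_lid: White vent lid, 98 to 196 g, loose on the bench, plug down, under the blue lid. Origin: centre of its underside, z up. Plug 90 mm across, z = 0 to 12 mm, tapered foot; disc 112 mm across, z = 12 to 18 mm, rests on the canister's rim (seated: origin 78 mm above the canister's). On its axis a red knob: stem 18 mm across, head 22 mm across from z = 47 to 79 mm.
- outer_lid: Blue lid, 112 to 224 g, nested loosely on the inner lid's disc, which carries it. Origin: centre of its skirt's underside, z up; nested: 8 mm above the inner lid's origin, coaxial. Skirt 126 mm across, z = 0 to 10 mm; plate to z = 15 mm; steel collar to grip, 50 mm across outside, 42 inside, z = 15 to 41 mm. The red knob passes through it, ending 30 mm above the collar.
- tape_roll: Bystander: green tape roll lying flat, 90 mm across, 20 mm high, origin at the centre of its underside.
- screwdriver: Bystander: a screwdriver lying on the bench, handle towards its own -x, origin under its middle.
- jar: Bystander: small closed jar, 56 mm across, 75 mm high, origin at the centre of its underside.
Things that resemble listed ones, but are neither listed nor needed, are in the scene too. Of the things like the canister, leave any that is purple; of the rest the smaller one is meant.

How it is judged:
By the outcome, as a careful person would: the job done as asked, in the order asked, and still so for the second after the job is handed in, while the arm keeps its last pose, push and grip.
It also fails if it takes over 67 s, if anything falls off the work surface, if the arm or the gripper's body presses on something with over 40 N, if the wrist force passes 120 N, or if a joint passes its speed limit or range.

## Working session

There is one attempt and no reset: what is moved stays moved. The work goes in short steps, Python scripts to look and compute and a shell command to move; the robot and the scene stay as the last step left them, time stands still between calls to the robot, and variables do not carry over. Pictures are saved under pics/ and viewed, at most 10 in all, crops included, and the job is handed in when it is done.

```bash
ls; mkdir -p pics
cat > h.py <<'E'
import numpy as np, cv2
from rig import robot
from scipy.spatial.transform import Rotation as R
def pts(c, st=None):
    d=c["depth"]; f=192/np.tan(np.radians(c["vfov"])/2)
    v,u=np.mgrid[:384,:512]
    p=np.dstack([(u-c["cx"])/f*d,(v-c["cy"])/f*d,d])
    if "mount" in c:
        M=np.array(c["mount"]); p=p@M[:3,:3].T+M[:3,3]
        return p@R.from_rotvec(st["tool_rot"]).as_matrix().T+np.array(st["tcp_pos"])
    return (p-np.array(c["tvec"]).ravel())@R.from_rotvec(np.ravel(c["rvec"])).as_matrix()
E
cat > a.py <<'E'
from h import *
np.set_printoptions(precision=4,suppress=True)
s=robot.state(); print(s)
ims=[]
for n in ("top","side"):
    c=robot.capture(n); P=pts(c); im=c["image"].copy(); print(n,{k:c[k] for k in c if k not in("image","depth")})
    for t in ["pedal_base","pedal_toe","canister","inner_lid","outer_lid","tape_roll","screwdriver","jar"]:
        for r in robot.regions_of(c,t):
            if r["confidence"]<.25: continue
            m=r["pixels"]&(c["depth"]>0); q=P[m]
            if len(q)<5: continue
            print(n,t,round(r["confidence"],2),r["bbox"],len(q),np.percentile(q,[2,50,98],axis=0).round(3).tolist())
            b=[int(x) for x in r["bbox"]]; cv2.rectangle(im,b[:2],b[2:],(0,0,0),1); cv2.putText(im,t[:7],(b[0],b[1]),0,.35,(0,0,255),1)
    cv2.imwrite(f"pics/{n}0.png",cv2.resize(im,(800,600)))
E
python3 a.py
```

```text
pics
{'time_s': 0.0, 'joints': array([ 1.127 ,  0.2872,  1.5782, -0.    ,  1.2786, -0.15  ]), 'dq': array([ 0.0009, -0.0028, -0.0015,  0.0022,  0.0012,  0.0014]), 'effort': array([  0.0004, -40.5977, -29.2627,  -0.0002,   0.0059,  -0.    ]), 'tcp_pos': array([0.1954, 0.6459, 0.4033]), 'tool_rot': array([-0.4598, -3.1071,  0.0036]), 'force': array([ 0.2449, -0.5793,  0.2982]), 'ft_torque': array([ 0.0076, -0.0358,  0.0275]), 'grip_force': 0.0, 'finger_gap': 0.08512236528829363}
top {'vfov': 44.21240712253896, 'cx': 252.9277369667246, 'cy': 179.53687174915615, 'rvec': array([ 2.1494, -2.0923,  0.1818]), 'tvec': array([-0.0056,  0.5758,  1.1774]), 'shot': 1}
top pedal_base 0.74 [328.8, 146.6, 379.4, 222.2] 2354 [[0.484, -0.308, 0.01], [0.559, -0.25, 0.042], [0.651, -0.196, 0.065]]
top pedal_base 0.66 [147.2, 183.9, 156.8, 196.5] 131 [[0.531, 0.263, 0.014], [0.54, 0.271, 0.049], [0.56, 0.29, 0.081]]
top pedal_toe 0.72 [337.5, 166.8, 380.7, 217.0] 1237 [[0.497, -0.298, 0.036], [0.555, -0.257, 0.052], [0.616, -0.216, 0.066]]
top canister 0.89 [144.5, 228.5, 209.7, 299.1] 3427 [[0.275, 0.12
[... 1880 characters left out ...]
, 322.6] 2576 [[0.303, -0.387, 0.003], [0.356, -0.347, 0.043], [0.41, -0.279, 0.091]]
side outer_lid 0.59 [209.2, 150.6, 244.7, 169.4] 629 [[0.483, 0.211, 0.007], [0.534, 0.252, 0.024], [0.599, 0.322, 0.049]]
side tape_roll 0.65 [300.1, 157.5, 321.7, 181.2] 332 [[0.757, 0.068, -0.0], [0.8, 0.108, 0.016], [0.844, 0.154, 0.024]]
side tape_roll 0.6 [276.6, 236.7, 322.6, 260.9] 781 [[0.495, -0.305, 0.018], [0.551, -0.265, 0.054], [0.615, -0.219, 0.067]]
side screwdriver 0.67 [319.9, 198.6, 380.6, 212.5] 321 [[0.717, -0.149, -0.0], [0.828, -0.134, 0.018], [0.887, -0.101, 0.028]]
side jar 0.89 [208.6, 234.1, 224.8, 261.8] 547 [[0.331, -0.188, 0.009], [0.353, -0.178, 0.052], [0.379, -0.143, 0.078]]
```

View pics/top0.png

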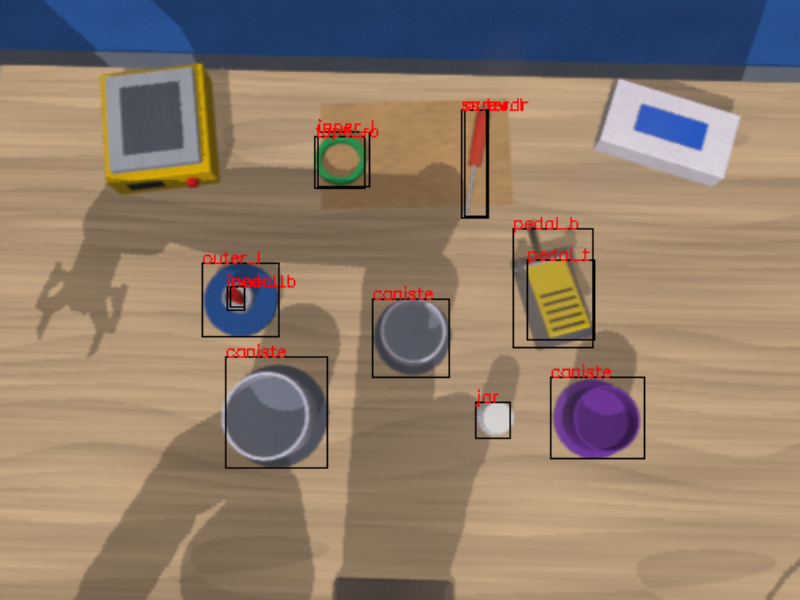

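View pics/side0.png

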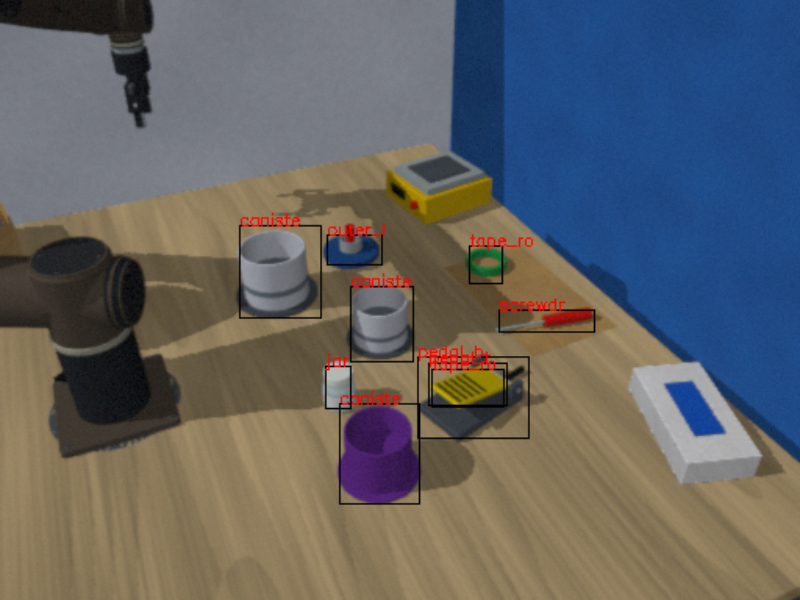

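Top view: the target canister is the middle grey one at (412,335). The larger grey one at (275,415) and the purple one at (597,418) are decoys. The lids are at (240,300) and the pedal at (560,298), with its free end lower-right. Next I'll fit exact positions.

```bash
cat > b.py <<'E'
from h import *
np.set_printoptions(precision=4,suppress=True)
from scipy.optimize import least_squares
def circ(q,r):
    f=least_squares(lambda p:np.hypot(q[:,0]-p[0],q[:,1]-p[1])-r,q[:,:2].mean(0),loss="soft_l1",f_scale=.002)
    return f.x, np.abs(f.fun).mean(), len(q)
for n in ("top","side"):
    c=robot.capture(n); P=pts(c); z=P[...,2]; ok=c["depth"]>0
    near=lambda x,y,r:ok&(np.hypot(P[...,0]-x,P[...,1]-y)<r)
    print(n,"rim",circ(P[near(.486,-.02,.07)&(z>.086)&(z<.096)],.050))
    print(n,"flange",circ(P[near(.486,-.02,.085)&(z>.002)&(z<.009)],.059))
    q=P[near(.54,.27,.08)&(z>.016)&(z<.03)]; lo,hi=np.percentile(q,[1,99],0); print(n,"blue plate mid",(lo+hi)/2,hi-lo)
    print(n,"collar",circ(P[near(.54,.27,.032)&(z>.043)&(z<.053)],.023))
    k=P[near(.54,.27,.03)&(z>.072)&(z<.09)]; print(n,"knobtop",k.mean(0),len(k))
    hsv=cv2.cvtColor(c["image"],cv2.COLOR_BGR2HSV)
    y=near(.555,-.257,.12)&(hsv[...,0]>18)&(hsv[...,0]<35)&(hsv[...,1]>150)&(z>.025)
    q=P[y]; rc=cv2.minAreaRect(q[:,:2].astype(np.float32)*1000); print(n,"pedal",rc,len(q))
    bx=cv2.boxPoints(rc)/1000; print(bx)
    A=np.c_[q[:,:2],np.ones(len(q))]; pl=np.linalg.lstsq(A,q[:,2],rcond=None)[0]; print("plane",pl,"uphill yaw",np.degrees(np.arctan2(pl[1],pl[0])),"box z",np.c_[bx,np.ones(4)]@pl)
E
python3 b.py
```

```text
top rim (array([ 0.4902, -0.0195]), np.float64(0.0010436620666226463), 187)
top flange (array([ 0.4911, -0.0188]), np.float64(0.007467506371064641), 538)
top blue plate mid [0.5433 0.2746 0.0224] [0.1182 0.1184 0.0114]
top collar (array([0.5434, 0.2749]), np.float64(0.0018257310186912319), 98)
top knobtop [0.5428 0.2745 0.0782] 56
top pedal ((555.8780517578125, -258.9750671386719), (123.37757873535156, 71.54385375976562), 14.909907341003418) 1015
[[ 0.4871 -0.2403]
 [ 0.5055 -0.3094]
 [ 0.6247 -0.2777]
 [ 0.6063 -0.2085]]
plane [-0.214 -0.056  0.156] uphill yaw -165.32804542585686 box z [0.0653 0.0652 0.0379 0.038 ]
side rim (array([ 0.4909, -0.0233]), np.float64(0.0017120501364736496), 167)
side flange (array([ 0.4893, -0.0231]), np.float64(0.008216779748854422), 391)
side blue plate mid [0.5429 0.2691 0.0228] [0.1193 0.1203 0.0123]
side collar (array([0.5445, 0.2739]), np.float64(0.005392423278039323), 62)
side knobtop [0.5428 0.2688 0.0791] 25
side pedal ((556.4730224609375, -260.7249450683594), (126.18296813964844, 72.6400375366211), 15.776909828186035) 747
[[ 0.4859 -0.2429]
 [ 0.5056 -0.3128]
 [ 0.6271 -0.2785]
 [ 0.6073 -0.2086]]
plane [-0.2109 -0.0471  0.1583] uphill yaw -167.4210295306655 box z [0.0673 0.0664 0.0392 0.04  ]
```

```bash
cat >> h.py <<'E'
def go(x,y,z):
    s=robot.state(); d=np.array([x,y,z])-s["tcp_pos"]
    print("t",round(s["time_s"],2),"tcp",np.round(s["tcp_pos"],4),"shift",np.round(R.from_rotvec(s["tool_rot"]).inv().apply(d),4),"F",np.round(s["force"],1),"gap",round(s["finger_gap"],4))
E
for i in 1 2; do python3 -m jog '0 0 0 -0.05 -0.03 0 1; 0 0 0 -0.09 -0.06 0 1; 0 0 0 -0.13 -0.09 0 1; 0 0 0 -0.17 -0.12 0 1; 0 0 0 -0.204 -0.145 0 1' | tail -3; done
for i in 1 2 3; do python3 -m jog '0 0 0 -0.055 -0.165 0.04 1; 0 0 0 -0.055 -0.165 0.04 1; 0 0 0 -0.055 -0.165 0.04 1; 0 0 0 -0.055 -0.165 0.04 1; 0 0 0 -0.055 -0.165 0.04 1' | tail -3; done
python3 -m jog '0 0 0 0 0 0 1;0 0 0 0 0 0 1'
python3 -c "
from h import *
go(.514,-.271,.24)"
```

```text
force: [0.8, -0.0, 0.9]
finger_gap: 0.0123
grip_force: 0.0
force: [0.5, 0.8, 0.2]
finger_gap: -0.0001
grip_force: 0.0
force: [-0.6, 0.8, 0.6]
finger_gap: 0.0003
grip_force: 0.0
force: [0.7, 0.5, 0.0]
finger_gap: -0.0001
grip_force: 0.0
force: [0.1, 1.1, 0.6]
finger_gap: 0.0001
grip_force: 0.0
time_s: 3.7
tcp_pos: [0.5165, -0.2687, 0.2852]
tool_rot: [0.457, 3.108, 0.001]
force: [0.6, 0.1, 0.5]
finger_gap: -0.0002
grip_force: 0.0
t 3.7 tcp [ 0.5165 -0.2687  0.2852] shift [ 0.0018 -0.003   0.0452] F [0.6 0.1 0.5] gap -0.0002
```

```bash
python3 -m jog '0 0 0 0.002 -0.003 0.02 1; 0 0 0 0.002 -0.003 0.045 1; 0 0 0 0.002 -0.003 0.053 1; 0 0 0 0.002 -0.003 0.060 1; 0 0 0 0.002 -0.003 0.066 1'
python3 -m jog '0 0 0 0 0 0.003 1; 0 0 0 0 0 0.003 1;0 0 0 0 0 0.003 1'
```

```text
time_s: 4.2
tcp_pos: [0.5136, -0.272, 0.2199]
tool_rot: [-0.458, -3.107, -0.001]
force: [-2.6, 1.1, 6.4]
finger_gap: -0.0002
grip_force: 3.1
time_s: 4.5
tcp_pos: [0.5134, -0.2722, 0.2173]
tool_rot: [-0.458, -3.106, -0.001]
force: [-3.9, 1.8, 7.0]
finger_gap: 0.0003
grip_force: 3.2
```

```bash
for i in 1 2; do python3 -m jog '0 0 0 0 0 0.003 1; 0 0 0 0 0 0.003 1;0 0 0 0 0 0.003 1'; done
```

```text
time_s: 4.8
tcp_pos: [0.5136, -0.2723, 0.2146]
tool_rot: [-0.458, -3.107, -0.0]
force: [-4.3, 1.0, 7.0]
finger_gap: -0.0002
grip_force: 3.5
time_s: 5.1
tcp_pos: [0.5138, -0.2725, 0.2133]
tool_rot: [-0.458, -3.106, -0.0]
force: [-7.6, 3.7, 14.5]
finger_gap: 0.0001
grip_force: 7.3
```

```bash
python3 -m jog '0 0 0 0 0 0.002 1; 0 0 0 0 0 0.002 1'
python3 -m jog '0 0 0 0 0 -0.02 1; 0 0 0 0 0 -0.04 1;0 0 0 0 0 -0.08 1; 0 0 0 0 0 -0.12 0; 0 0 0 0 0 -0.12 0' |head -2
for i in 1 2 3; do python3 -m jog '0 0 0 0.0435 0.177 -0.03 0; 0 0 0 0.0435 0.177 -0.03 0; 0 0 0 0.0435 0.177 -0.03 0; 0 0 0 0.0435 0.177 -0.03 0; 0 0 0 0.0435 0.177 -0.03 0' |head -2; done
python3 -m jog '0 0 0 0 0 0 0;0 0 0 0 0 0 0'
cat > w.py <<'E'
from h import *
import sys
np.set_printoptions(precision=4,suppress=True)
from b import circ
E
sed -i 's/^for n in ("top","side"):/if __name__=="__main__":\n  for n in ("top","side"):/; ' b.py
python3 - <<'E'
L=open('b.py').read().split('\n'); o=[];f=0
for l in L:
    o.append('  '+l if f and l else l)
    if 'for n in' in l: f=1
open('b.py','w').write('\n'.join(o))
E
python3 b.py | grep -A6 pedal
python3 - <<'E'
from h import *
go(.543,.273,.40)
s=robot.state();c=robot.capture("wrist");print(c["mount"],c["vfov"]);P=pts(c,s)
cv2.imwrite("pics/w1.png",c["image"])
np.savez("w1.npz",P=P,im=c["image"],d=c["depth"])
E
```

```text
time_s: 5.3
tcp_pos: [0.5141, -0.2726, 0.2129]
tool_rot: [-0.457, -3.105, -0.001]
force: [-11.0, 5.6, 23.1]
finger_gap: -0.0001
grip_force: 11.4
time_s: 5.8
tcp_pos: [0.5152, -0.2733, 0.3361]
time_s: 6.3
tcp_pos: [0.5228, -0.0867, 0.3589]
time_s: 6.8
tcp_pos: [0.5325, 0.0943, 0.3887]
time_s: 7.3
tcp_pos: [0.5423, 0.2756, 0.4183]
time_s: 7.5
tcp_pos: [0.5424, 0.2717, 0.4169]
tool_rot: [-0.462, -3.106, 0.002]
force: [1.1, 0.3, -0.0]
finger_gap: 0.0854
grip_force: 0.0
top pedal ((556.69775390625, -259.72796630859375), (123.6499252319336, 71.83871459960938), 15.806297302246094) 1011
[[ 0.4874 -0.242 ]
 [ 0.507  -0.3111]
 [ 0.626  -0.2774]
 [ 0.6064 -0.2083]]
plane [-0.2131 -0.0572  0.1552] uphill yaw -164.9764709648545 box z [0.0652 0.0649 0.0377 0.0379]
side rim (array([ 0.4908, -0.0237]), np.float64(0.0016837262814643854), 168)
--
side pedal ((554.95703125, -262.7227478027344), (124.37115478515625, 72.39412689208984), 17.155241012573242) 741
[[ 0.4849 -0.2465]
 [ 0.5062 -0.3157]
 [ 0.6251 -0.279 ]
 [ 0.6037 -0.2098]]
plane [-0.2114 -0.0452  0.159 ] uphill yaw -167.9426874074039 box z [0.0677 0.0663 0.0395 0.0409]
t 7.6 tcp [0.5424 0.2716 0.4171] shift [-0.0002  0.0015  0.0171] F [-1.1  0.9  0.4] gap 0.0854
[[ 2.78915495e-04 -9.56972532e-01 -2.90178384e-01  7.32365579e-02]
 [ 9.99999776e-01  4.43439904e-04 -5.01224017e-04 -3.35584391e-04]
 [ 6.08334291e-04 -2.90178179e-01  9.56972442e-01  3.14771293e-02]
 [ 0.00000000e+00  0.00000000e+00  0.00000000e+00  1.00000000e+00]] 70.38292733638251
```

View pics/w1.png

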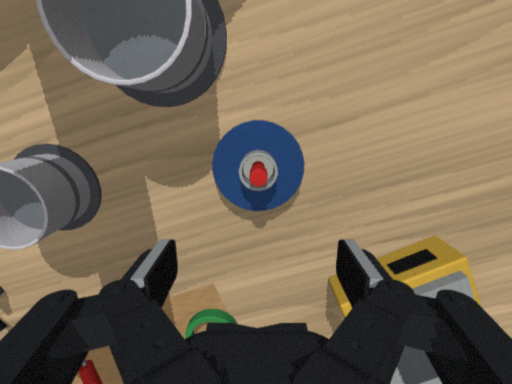

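The wrist view shows the nested lids at (258,165) with the red knob at (258,175), centred between the fingers. The pedal has sprung back.

Run:
```python
from b import *
w=np.load("w1.npz");P=w["P"];ok=w["d"]>0;z=P[...,2]
near=lambda x,y,r:ok&(np.hypot(P[...,0]-x,P[...,1]-y)<r)
q=P[near(.543,.272,.08)&(z>.016)&(z<.03)]; lo,hi=np.percentile(q,[.5,99.5],0); print("plate",(lo+hi)/2,hi-lo)
print("collar",circ(P[near(.543,.272,.032)&(z>.043)&(z<.053)],.023))
k=P[near(.543,.272,.03)&(z>.072)&(z<.09)]; print("knob",np.percentile(k,[2,50,98],0),k.mean(0))
print("rim",circ(P[near(.49,-.02,.07)&(z>.085)&(z<.095)],.05))
```

```text
plate [0.5444 0.2723 0.0211] [0.12   0.12   0.0092]
collar (array([0.5445, 0.2722]), np.float64(0.0013653599745189007), 403)
knob [[0.5346 0.2627 0.074 ]
 [0.5442 0.2724 0.0783]
 [0.554  0.2819 0.0799]] [0.5442 0.2723 0.0781]
rim (array([ 0.4916, -0.0217]), np.float64(0.0010449817388026967), 700)
```

```bash
python3 -m jog '0 0 0 -0.002 0.001 0.04 0; 0 0 0 -0.002 0.001 0.08 0; 0 0 0 -0.002 0.001 0.12 0; 0 0 0 -0.002 0.001 0.155 0; 0 0 0 -0.002 0.001 0.17 0'
python3 -c "
from h import *
go(.5443,.2723,.228)"
```

```text
time_s: 8.15
tcp_pos: [0.543, 0.2722, 0.2434]
tool_rot: [-0.461, -3.101, 0.005]
force: [-0.9, 0.2, -0.1]
finger_gap: 0.0855
grip_force: 0.0
t 8.15 tcp [0.543  0.2722 0.2434] shift [-0.0013  0.0005  0.0154] F [-0.9  0.2 -0.1] gap 0.0855
```

```bash
python3 -m jog '0 0 0 -0.001 0 0.01 0; 0 0 0 -0.001 0 0.015 0; 0 0 0 -0.001 0 0.015 0;0 0 0 -0.001 0 0.015 0.4;0 0 0 -0.001 0 0.015 0.6' |head -3
python3 -m jog '0 0 0 0 0 0 0.75; 0 0 0 0 0 0 1; 0 0 0 0 0 0 1; 0 0 0 0 0 0 1; 0 0 0 0 0 0 1'
```

```text
time_s: 8.65
tcp_pos: [0.5458, 0.2736, 0.2344]
tool_rot: [0.459, 3.105, 0.002]
time_s: 9.15
tcp_pos: [0.5454, 0.2732, 0.2333]
tool_rot: [0.459, 3.108, -0.001]
force: [-2.3, -3.7, 5.4]
finger_gap: 0.0198
grip_force: 58.6
```

```bash
python3 -m jog '0 0 0 0 0 -0.01 1; 0 0 0 0 0 -0.02 1; 0 0 0 0 0 -0.03 1; 0 0 0 0 0 -0.03 1;0 0 0 0 0 -0.03 1'
python3 - <<'E'
from h import *
s=robot.state();c=robot.capture("wrist");P=pts(c,s)
im=c["image"]
c2=robot.capture("side")["image"][110:200,180:290]
cv2.imwrite("pics/w2.png",np.hstack([im,cv2.resize(c2,(288,384))]))
E
```

```text
time_s: 9.65
tcp_pos: [0.5453, 0.2735, 0.2632]
tool_rot: [0.46, 3.107, 0.001]
force: [0.6, -1.0, -4.0]
finger_gap: 0.0198
grip_force: 59.0
```

View pics/w2.png

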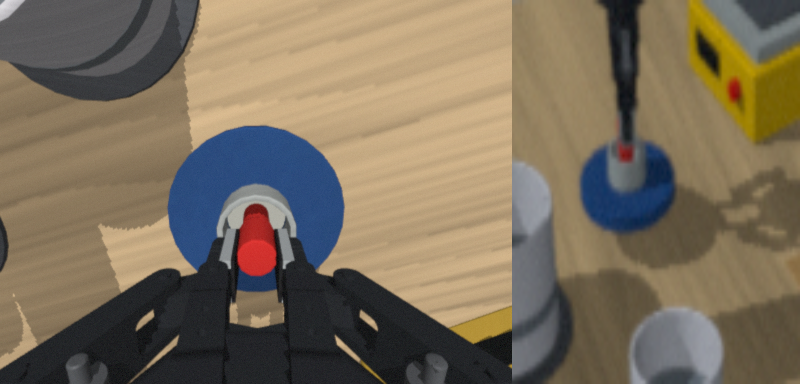

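The lids are gripped and lifted together: the knob is between the pads at (257,240) and the blue plate is beneath it. I'll raise them and carry them over the canister.

```bash
python3 -m jog '0 0 0 0 0 -0.02 1; 0 0 0 0 0 -0.045 1; 0 0 0 0 0 -0.07 1; 0 0 0 0 0 -0.085 1;0 0 0 0 0 -0.09 1' | head -3
for i in 1 2; do python3 -m jog '0 0 0 -0.003 -0.03 0 1; 0 0 0 -0.007 -0.065 0 1; 0 0 0 -0.011 -0.1 0 1; 0 0 0 -0.015 -0.13 0 1; 0 0 0 -0.017 -0.149 0 1' | head -3; done
python3 -m jog '0 0 0 0 0 0 1; 0 0 0 0 0 0 1; 0 0 0 0 0 0 1'
cat > lv.py <<'E'
from b import *
s=robot.state();c=robot.capture("wrist");P=pts(c,s); T=np.array(s["tcp_pos"])
z=P[...,2]-T[2]; hsv=cv2.cvtColor(c["image"],cv2.COLOR_BGR2HSV)
m=(c["depth"]>0)&(np.hypot(P[...,0]-T[0],P[...,1]-T[1])<.08)&(hsv[...,0]>100)&(hsv[...,0]<125)&(hsv[...,1]>120)
m=m&(abs(z-np.median(z[m]))<.008)
q=P[m]; A=np.c_[q[:,:2]-T[:2],np.ones(len(q))]
pl=np.linalg.lstsq(A,q[:,2],rcond=None)[0]; e=q[:,2]-A@pl
pl=np.linalg.lstsq(A[abs(e)<.003],q[abs(e)<.003,2],rcond=None)[0]
print("tilt deg",np.degrees(pl[:2]),"plate z at tcp",pl[2],"tcp",T,"n",len(q))
cv,_=cv2.findContours(m.astype(np.uint8),0,2); h=max(cv,key=len)[:,0]; 
b=P[h[:,1],h[:,0]]; b=b[np.hypot(*(b[:,:2]-T[:2]).T)>.05]
print("plate circle",circ(b,.0625),circ(b,.060))
for n in ("wrist","top","side"):
    s=robot.state(); c=robot.capture(n);P=pts(c,s); z=P[...,2]
    q=P[(c["depth"]>0)&(np.hypot(P[...,0]-.491,P[...,1]+.0217)<.062)&(z>.085)&(z<.0955)]
    if len(q)>20: print(n,"rim",circ(q,.05))
E
python3 lv.py; python3 -c "
from h import *
cv2.imwrite('pics/w3.png',np.vstack([robot.capture('wrist')['image'][:, :],cv2.resize(robot.capture('side')['image'][120:250,190:300],(512,605))[200:400]]))"
```

```text
time_s: 10.25
tcp_pos: [0.5456, 0.2735, 0.3546]
tool_rot: [0.459, 3.105, 0.002]
time_s: 10.75
tcp_pos: [0.5175, 0.1241, 0.351]
tool_rot: [-0.461, -3.105, 0.002]
time_s: 11.25
tcp_pos: [0.4906, -0.0234, 0.3512]
tool_rot: [-0.462, -3.105, 0.0]
time_s: 11.55
tcp_pos: [0.4914, -0.0211, 0.352]
tool_rot: [-0.459, -3.107, -0.001]
force: [-0.1, 0.7, -2.1]
finger_gap: 0.0197
grip_force: 59.3
tilt deg [-0.2729 -0.68  ] plate z at tcp 0.14139397607516155 tcp [ 0.4914 -0.0211  0.352 ] n 14764
plate circle (array([ 0.4906, -0.0205]), np.float64(0.001525924675836916), 188) (array([ 0.4883, -0.0199]), np.float64(0.0010979254209876727), 188)
side rim (array([ 0.4905, -0.0229]), np.float64(0.0015514242190958047), 102)
```

View pics/w3.png

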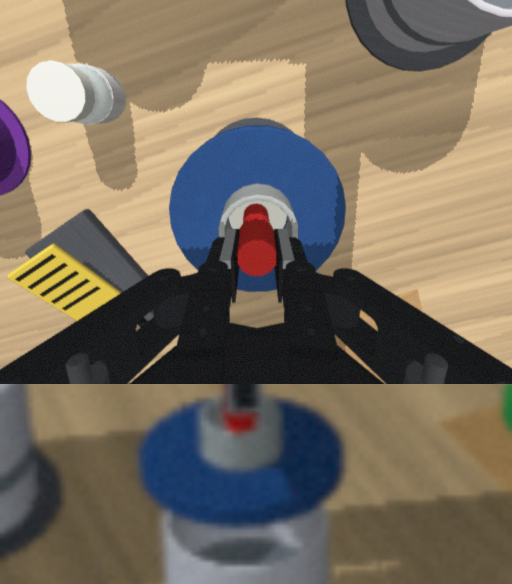

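Lids are level above the canister and within about 1 mm of its axis. I'll lower them while checking force.

```bash
python3 -m jog '0 0 0 0 0 0.01 1; 0 0 0 0 0 0.02 1; 0 0 0 0 0 0.025 1; 0 0 0 0 0 0.029 1;0 0 0 0 0 0.032 1' | head -4
python3 -m jog '0 0 0 0 0 0.002 1; 0 0 0 0 0 0.004 1; 0 0 0 0 0 0.005 1'| head -4
python3 -m jog '0 0 0 0 0 0.001 1; 0 0 0 0 0 0.002 1; 0 0 0 0 0 0.003 1'| head -4
```

```text
time_s: 12.35
tcp_pos: [0.4914, -0.0217, 0.32]
tool_rot: [-0.46, -3.107, -0.0]
force: [0.2, 0.2, -3.2]
time_s: 12.65
tcp_pos: [0.4915, -0.0218, 0.3157]
tool_rot: [0.46, 3.108, -0.0]
force: [0.8, -0.2, -2.9]
time_s: 12.95
tcp_pos: [0.4915, -0.0217, 0.3128]
tool_rot: [0.46, 3.107, -0.0]
force: [1.1, -0.5, -3.1]
```

```bash
for i in 1 2 3; do python3 -m jog '0 0 0 0 0 0.001 1; 0 0 0 0 0 0.001 1'| head -4|grep -v rot; done
```

```text
time_s: 13.15
tcp_pos: [0.4915, -0.0217, 0.3117]
force: [-0.8, -0.0, -2.8]
time_s: 13.35
tcp_pos: [0.4917, -0.0219, 0.3114]
force: [-1.9, -0.4, 1.9]
time_s: 13.55
tcp_pos: [0.4918, -0.022, 0.3112]
force: [-3.5, -1.6, 6.4]
```

```bash
python3 -m jog '0 0 0 0 0 -0.001 1; 0 0 0 0 0 -0.001 0.7; 0 0 0 0 0 -0.001 0.4; 0 0 0 0 0 -0.001 0;0 0 0 0 0 -0.001 0'; python3 -m jog '0 0 0 0 0 0 0; 0 0 0 0 0 0 0; 0 0 0 0 0 -0.015 0; 0 0 0 0 0 -0.03 0;0 0 0 0 0 -0.03 0'; python3 -m jog '0 0 0 0 0 0 0;0 0 0 0 0 0 0'
python3 - <<'E'
from b import *
s=robot.state();c=robot.capture("wrist");P=pts(c,s);z=P[...,2];ok=c["depth"]>0;print(s["tcp_pos"])
near=lambda r:ok&(np.hypot(P[...,0]-.4915,P[...,1]+.0217)<r)
h=cv2.cvtColor(c["image"],cv2.COLOR_BGR2HSV);blue=(h[...,0]>100)&(h[...,0]<125)&(h[...,1]>120)
q=P[near(.08)&blue&(z>.09)&(z<.112)]; lo,hi=np.percentile(q,[.5,99.5],0); print("plate",(lo+hi)/2,hi-lo)
A=np.c_[q[:,:2]-[.4915,-.0217],np.ones(len(q))];pl=np.linalg.lstsq(A,q[:,2],rcond=None)[0];print("plane",pl)
print("collar",circ(P[near(.032)&(z>.121)&(z<.132)],.023))
k=P[near(.03)&(z>.151)&(z<.165)]; print("knob",np.percentile(k,[2,50,98],0),k.mean(0))
cv2.imwrite("pics/w4.png",c["image"])
E
```

```text
time_s: 14.05
tcp_pos: [0.4915, -0.0216, 0.3106]
tool_rot: [0.46, 3.108, 0.0]
force: [0.1, 0.1, -0.5]
finger_gap: 0.0684
grip_force: 0.0
time_s: 14.55
tcp_pos: [0.4922, -0.0219, 0.343]
tool_rot: [0.459, 3.103, -0.001]
force: [-0.5, -0.5, -0.1]
finger_gap: 0.085
grip_force: 0.0
time_s: 14.75
tcp_pos: [0.4912, -0.0216, 0.3397]
tool_rot: [-0.46, -3.106, -0.0]
force: [-0.1, -0.3, -0.4]
finger_gap: 0.0855
grip_force: 0.0
[ 0.4912 -0.0216  0.3397]
plate [ 0.49   -0.0212  0.1002] [0.1193 0.1186 0.0035]
plane [ 0.0016 -0.0012  0.1004]
collar (array([ 0.4913, -0.0214]), np.float64(0.0019725783214452276), 1107)
knob [[ 0.4809 -0.0318  0.1517]
 [ 0.4897 -0.0223  0.1562]
 [ 0.5004 -0.0129  0.1575]] [ 0.49   -0.0223  0.156 ]
```

View pics/w4.png

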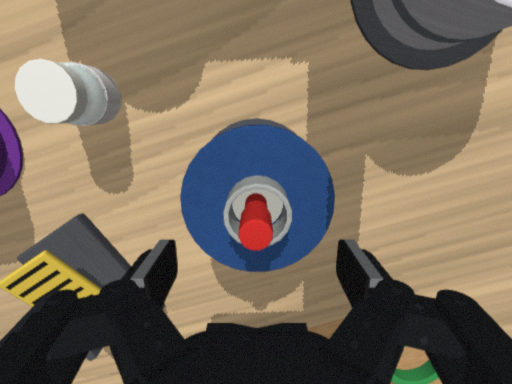

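The lids are seated level, with the knob top at 0.157 and the plate at 0.1005. The collar is centred between the open fingers at (257,210). Next I'll descend and grip the collar.

```bash
python3 -m jog '0 0 0 0 0 0.02 0; 0 0 0 0 0 0.04 0; 0 0 0 0 0 0.055 0; 0 0 0 0 0 0.062 0;0 0 0 0 0 0.062 0'; python3 -m jog '0 0 0 0 0 0 0;0 0 0 0 0 0 0.2;0 0 0 0 0 0 0.3; 0 0 0 0 0 0 0.4;0 0 0 0 0 0 0.6'; python3 -m jog '0 0 0 0 0 0 1;0 0 0 0 0 0 1;0 0 0 0 0 0 1'
```

```text
time_s: 15.3
tcp_pos: [0.4909, -0.0216, 0.2771]
tool_rot: [-0.459, -3.104, -0.001]
force: [1.5, -0.0, -0.4]
finger_gap: 0.0854
grip_force: 0.0
time_s: 15.8
tcp_pos: [0.4919, -0.0218, 0.2799]
tool_rot: [0.46, 3.106, 0.0]
force: [-1.0, 0.3, 4.4]
finger_gap: 0.0473
grip_force: 62.4
time_s: 16.1
tcp_pos: [0.4919, -0.0218, 0.2799]
tool_rot: [0.46, 3.106, 0.0]
force: [-0.6, -0.1, 6.2]
finger_gap: 0.0475
grip_force: 62.4
```

```bash
python3 -m jog '0 0 0 0 0 -0.003 1; 0 0 0 0 0 -0.006 1; 0 0 0 0 0 -0.01 1; 0 0 0 0 0 -0.015 1;0 0 0 0 0 -0.02 1'; for i in 1 2; do python3 -m jog '0 0 0 0 0 -0.01 1; 0 0 0 0 0 -0.02 1; 0 0 0 0 0 -0.03 1; 0 0 0 0 0 -0.04 1;0 0 0 0 0 -0.05 1' | tail -3; done; python3 -m jog '0 0 0 0 0 -0.01 1; 0 0 0 0 0 -0.015 1; 0 0 0 0 0 -0.02 1; 0 0 0 0 0 -0.02 1;0 0 0 0 0 -0.02 1'
python3 lv.py
python3 - <<'E'
from b import *
c=robot.capture("side");P=pts(c);z=P[...,2];ok=c["depth"]>0
n=ok&(np.hypot(P[...,0]-.4915,P[...,1]+.0217)<.07)
print("top surfaces z<.17 max",np.percentile(z[n&(z<.175)],[90,99,100]))
d=P[n&(z>.092)&(z<.105)]; A=np.c_[d[:,:2]-d[:,:2].mean(0),np.ones(len(d))]; print("disc",np.linalg.lstsq(A,d[:,2],rcond=None)[0],len(d))
cv2.imwrite("pics/s5.png",cv2.resize(c["image"][90:250,170:330],(600,600)))
E
```

```text
time_s: 16.6
tcp_pos: [0.4914, -0.0217, 0.2989]
tool_rot: [-0.46, -3.107, -0.0]
force: [0.6, -0.7, -1.4]
finger_gap: 0.0476
grip_force: 61.9
force: [0.1, 0.2, -1.2]
finger_gap: 0.0475
grip_force: 61.9
force: [-0.4, 0.1, -1.4]
finger_gap: 0.0474
grip_force: 61.9
time_s: 18.1
tcp_pos: [0.4914, -0.0217, 0.4184]
tool_rot: [-0.46, -3.107, -0.0]
force: [0.0, 0.4, -1.5]
finger_gap: 0.0477
grip_force: 61.9
tilt deg [-0.117  -0.0452] plate z at tcp 0.23889966781751076 tcp [ 0.4914 -0.0217  0.4184] n 19006
plate circle (array([ 0.4908, -0.022 ]), np.float64(0.001691505608397161), 230) (array([ 0.4881, -0.0212]), np.float64(0.001153767828629494), 230)
wrist rim (array([ 0.4952, -0.0215]), np.float64(0.001324758404738307), 48)
side rim (array([ 0.4889, -0.0239]), np.float64(0.009958584046086068), 213)
top surfaces z<.17 max [0.0989 0.1562 0.1612]
disc [ 0.0003 -0.0005  0.0966] 642
```

View pics/s5.png

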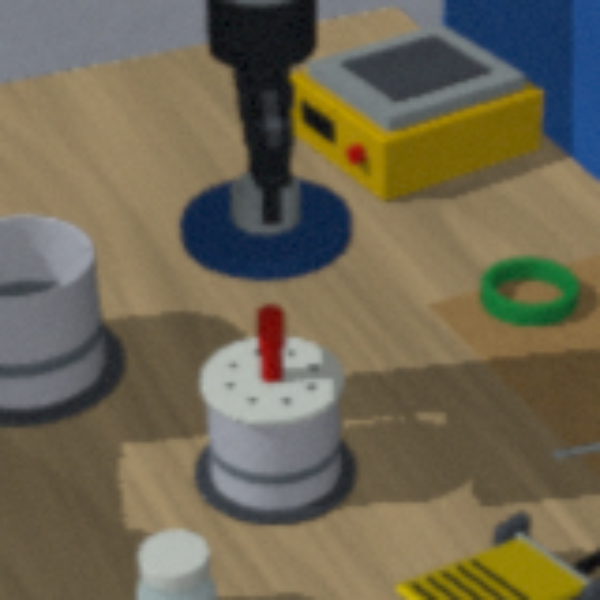

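The white lid is seated flat on the canister: its disc is at 0.0966 m, against 0.096 expected, and level. The blue lid is held level at (265,225), with its skirt at 0.224 m, above the knob top at 0.157 m.

```bash
python3 -m jog '0 0 0 0 0 0 1;0 0 0 0 0 0 1;0 0 0 0 0 0 1' | head -2; python3 -c "
from rig import robot
print(robot.sign_off())"
```

```text
time_s: 18.65
tcp_pos: [0.4915, -0.0217, 0.4187]
the job is handed in; nothing more can be done
None
```

I handed the job in at 18.65 s: the pedal was pressed to its stop and sprang back, the white inner lid is seated level on the canister, and the blue lid is held level and still about 67 mm above the top of the red knob.

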